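# Open the latched tool bay and fetch the tyre lever

### The job

Get the orange tyre lever for the next puncture: first clear the chrome kickstand out of the gate's way and put it in the white tray, then press the red thumb lever to lift the latch bar out of its catch and swing the yellow gate wide open, square to the bay's front or further. Then take the tyre lever out from under the slatted shelf and put it in the white tray too, lying flat. Leave the gate open, both things in the tray, and the cashbox, the tin and the copper adaptor undisturbed.

Things in the scene. Friction and masses are not known exactly. Their poses are not given: they have to be found in the camera images.
- bay: Fixed tool bay. Origin on the cart top (z 0) at the middle of the gate line; +x runs from the gate into the bay, +y to the hinge side. Wooden deck 30 mm high, x 30 to 220 mm, 240 mm wide. Green side walls 60 mm high, x 70 to 220, inner faces y +-108 mm; back open. Hinge post at y 119, 75 mm high. Catch at y -117, 16 mm wide, 66 mm high, x 10 to 55 mm.
- shelf_edge (a point): Middle of the lower front edge of the slatted shelf over the bay: bay frame (50, 0, 175) mm. The shelf runs from here to x 220 mm, 240 mm wide, 12 mm thick, on two posts at x 205, y +-114 mm. It keeps an upright gripper from the tyre lever below: the tool must come in through the gate opening, wrist leaning out to the bay's -x by 35 to 45 degrees.
- gate_hinge (a point): Point on the gate's vertical hinge axis at cart top level, bay frame (0, 105, 0) mm. Its axes turn with the gate (those of the bay when shut): the gate runs from it 197 mm along its -y; its -x is the outer side. Gate 12 mm thick, from 6 to 58 mm above the cart.
- gate (a joint): Gate angle, rad: 0 shut, grows as the gate swings outwards (to the bay's -x side, clockwise from above) to 1.9. Stiff hinge (about 0.1 N m): it stays where it is left. When shut it is locked by the latch bar. At the start the kickstand lies in its sweep.
- latch (a joint): Latch bar angle, rad: 0 in its catch, grows to 0.65 as the red thumb lever goes down and the bar behind the gate rises; clear of the catch above about 0.35. It falls back by its weight (about 1 N at the thumb lever) when let go, so keep the thumb lever down until the gate has swung 0.2 rad or more.
- latch_pivot (a point): Pivot of thumb lever and latch bar: (0, -135, 64) mm from gate_hinge in the gate's axes; pivot axis parallel to the gate's y. Axes turn with the latch.
- thumb (a point): Point to press or pinch on the red thumb lever: on its centre line, 58 mm from the pivot along its -x. The lever is a bar 20 mm wide (y), 12 mm thick, standing out 75 mm in front of the gate; it can be pinched across its width from above and then turns between the fingers as it is pushed down in an arc about the pivot.
- lever_grip (a point): Centre (half-way up) of the handle of the loose orange tyre lever: handle 90 mm long (x +-45), 24 mm wide (y), 28 mm high; to +x go on 60 mm of thinner shank and hook (at most 30 mm wide). 151 mm over all, about 0.09 kg, centre of mass 15 to 20 mm to +x of here. Starts on the bay's deck, handle end 30 to 45 mm behind the gate line.
- kick_mid (a point): Centre (half-way up) of the loose chrome kickstand: bar along x, 155 mm over all, 16 mm wide and 16 mm high in the middle +-45 mm; flange (-x) and foot (+x) at its ends 34 and 30 mm wide, 18 mm high; about 0.22 kg. Lies flat on the cart before the gate; its foot may reach under the thumb lever, so draw it clear before lifting it high.
- tray: White fixed open tray, 220 mm (x) by 240 mm (y), wall 5 mm thick and 25 mm high, floor 5 mm thick; origin under its centre. It stands to the left or to the right of the robot's middle.
- cashbox: Bystander: loose grey cashbox 110 mm (x) by 160 mm (y), 70 mm high, with a carrying handle on top up to 89 mm; origin under its centre. It stands on the side opposite to the tray.
- tin: Bystander: loose upright tin, radius 32 mm, 100 mm high; origin under its centre.
- adaptor: Bystander: loose copper pump adaptor, 80 mm long (x), 30 mm wide, 42 mm high; origin under its middle.

How it is judged:
By the outcome, as a careful person would: the job done as asked, in the order asked, and still so for the second after the job is handed in, with the robot touching nothing.
It also fails if it takes over 72 s, if anything falls off the work surface, if the arm or the gripper's body presses on something with over 40 N, if the wrist force passes 120 N, or if a joint passes its speed limit or range.

### The arm

A 7-joint arm with a two-finger parallel gripper is mounted at the origin on the work surface. World frame = base frame: x ahead of the robot, y to its left, z up, the work surface at z = 0. Lengths are in m, angles in rad, forces in N, time in s.
With the tool pointing down it reaches from about 0.425 to 1.025 m from the base axis. Payload 9.4 kg.
Tool frame: the origin (TCP) lies on the centre line of the jaws, within the pads' length; the fingertips stand 14 mm ahead of it and the grasp point (between the pads) lies 5 mm behind it; z points along the fingers, y is the line along which they close (so a half turn about z gives the same grasp; the last joint's range is limited). The gripper opens to 93 mm and grips with 3 to 60 N. Pads are 15 mm wide; open, the fingers measure 128 mm over their backs; the gripper's body (75 mm by 188 mm) begins 65 mm behind the grasp point.
Start: joints at [-1.418, 0.599, -0.003, 1.599, 0.002, 0.943, -0.08], TCP at [0.165, 0.706, 0.233] pointing down, gripper open.
Joint ranges: [-2.57, 2.57], [-0.35, 1.97], [-1.29, 1.29], [0.11, 2.56], [-1.05, 4.19], [0.11, 1.86], [-2.63, 2.63]. Speed limits (rad/s): [2.22, 2.22, 3.01, 3.01, 3.14, 3.14, 3.14].

### API

Orientations are given as [roll, pitch, yaw] about the fixed x, y, z axes, in that order (R = Rz(yaw) Ry(pitch) Rx(roll)).
In Python, from workcell import robot, eyes gives the robot as it stands. The module is installed in compiled form; this text tells all that it offers.
- The arm moves only by the tool servo_tool, never from a script. Its argument "series" is a list of rows, each a list of 2 entries, a list of its own where there are three numbers: the shift along the tool's x, y, z scaled (see below), then the turn, a rotation vector about the tool's x, y, z scaled (see below). In form: [[[tx, ty, tz], [ax, ay, az]], ...]. A call has 1 to 10 rows; each row shifts and turns the commanded pose from where the row before left it, along the tool's axes as they then stand; what a row does not reach is not made up. The controller multiplies each number of a shift by 0.02 m and each number of a turn by 120 degrees. A row lasts 1/12 s, in which the tool goes at most 41.7 mm and 7.16 degrees, less where a joint would pass 70% of its speed; a pose out of reach is approached as far as the arm can. A call with a number of a shift or a turn outside -1 to 1 is refused whole. A call with a gripper value outside its range is refused whole. "grip" is the gripper's target within -1 to 1 (fully open at 1, half-way at 0, shut at -1), set as the call begins (left out, the last holds). The fingers move at their own pace and stop on an object; the grip force is fixed at half the most. Time passes only in rows, so rows that do not move let the fingers close. It gives the time, the measured TCP pose, the force, the opening and the grip force at its end, in the units of the state.
- robot.sense(): the state, without advancing time (a new reading comes with each control period).
- eyes.grab_frame(name): name is "scene" or "side" or "wrist"; returns a dict with "img" (480x640x3 uint8, red, green, blue), "fx", "fy", "cx", "cy" (pixels), "eye" and "orientation" of the camera in the world. Camera axes: x right, y up, looking along -z (the intrinsics and any distortion apply to the point x, -y, -z); pixel columns grow to the right and rows downward; lengths in m; the calibration is good to about 2 mm. A picture is of the moment at which its call begins. There is no depth.
- robot.close_job(): hands the job in; it is judged then, once.
The state is a dict: "t": time; "qpos": joint angles; "dq": joint speeds; "tau": joint torques, N m; "eef_pos": TCP position; "tool_rot": TCP orientation; "contact_force": force on the tool from outside, world axes, zero at the start; "ft_torque": the same for the moment, N m; "grip_width": finger opening in m; "grasp_force": force on a finger pad.
Only numpy, scipy, OpenCV 4.12 (cv2) and the standard library are available. Lean on these libraries where they do the work, as an engineer would, in place of code of your own. Each camera call takes 0.05 s, during which the arm holds its last target. There are 200 camera calls.

## Working session

There is one attempt and no reset: what is moved stays moved. The work goes in short steps, Python scripts to look and compute and a tool call to move; the robot and the scene stay as the last step left them, time stands still between calls to the robot, and variables do not carry over. Pictures are saved under pics/ and viewed, at most 12 in all, crops included, and the job is handed in when it is done.

Besides the shell and the picture viewer there is one more tool, called as a command line: name --argument value ..., lists and objects as JSON in quotes. servo_tool: Moves the arm, as the interface text tells. Shifts and turns lie within -1 to 1; 1 stands for 0.02 m of shift or 120 degrees of turn. Its arguments: {"type":"object","properties":{"series":{"type":"array"},"grip":{"type":"number"}},"required":["series"]}

```bash
mkdir -p pics; cat > h.py <<'E'
import numpy as np, cv2
from scipy.spatial.transform import Rotation as R
from workcell import robot, eyes
def rot(o):
    o=np.array(o,float)
    if o.shape==(3,3): return o
    if o.size==3: return R.from_euler('xyz',o).as_matrix()
    raise ValueError(o)
def ray(f,u,v):
    d=np.array([(u-f["cx"])/f["fx"],-(v-f["cy"])/f["fy"],-1.0])
    return np.array(f["eye"]),rot(f["orientation"])@d
def onplane(f,u,v,z):
    e,d=ray(f,u,v); return e+d*(z-e[2])/d[2]
def proj(f,p):
    c=rot(f["orientation"]).T@(np.array(p)-np.array(f["eye"]))
    return f["cx"]+f["fx"]*c[0]/-c[2], f["cy"]+f["fy"]*c[1]/c[2]
def save(f,n): cv2.imwrite("pics/"+n+".png",f["img"][:,:,::-1])
E
python3 - <<'E'
from h import *
s=robot.sense(); print({k:np.round(v,3) for k,v in s.items()})
for n in ["scene","side","wrist"]:
    f=eyes.grab_frame(n); save(f,n+"0"); print(n,{k:v for k,v in f.items() if k!="img"})
    np.save("pics/%s0.npy"%n,f,allow_pickle=True)
E
```

```text
{'t': np.float64(0.0), 'qpos': array([-1.418,  0.6  , -0.003,  1.6  ,  0.002,  0.943, -0.08 ]), 'dq': array([-0.001,  0.001, -0.001,  0.   ,  0.001,  0.   ,  0.   ]), 'tau': array([ 1.0000e-03, -7.6505e+01,  1.4980e+00, -2.5235e+01, -5.2000e-02,
        1.7000e-02,  0.0000e+00]), 'eef_pos': array([0.165, 0.705, 0.232]), 'tool_rot': array([-3.14 ,  0.   ,  2.912]), 'contact_force': array([ 1.238, -0.002,  0.334]), 'ft_torque': array([0.083, 0.014, 0.012]), 'grasp_force': np.float64(0.0), 'grip_width': np.float64(0.093)}
scene {'fx': 487.08639394841765, 'fy': 487.08639394841765, 'cx': 314.7836042720599, 'cy': 242.35519016100838, 'eye': array([0.85342579, 0.79083313, 0.87258037]), 'orientation': array([0.8443033 , 0.00900898, 2.82622379])}
side {'fx': 447.51625180036314, 'fy': 447.51625180036314, 'cx': 318.2941450255119, 'cy': 238.65923812464857, 'eye': array([ 0.2660311 , -0.70441027,  0.56218236]), 'orientation': array([ 1.07096379,  0.00992457, -0.46119678])}
wrist {'fx': 395.3550518674599, 'fy': 395.3550518674599, 'cx': 320.77314266282343, 'cy': 236.63232416501916, 'eye': array([0.09007202, 0.72394026, 0.38453793]), 'orientation': array([-0.27903363,  0.00158496,  1.33990286])}
```

View pics/scene0.png

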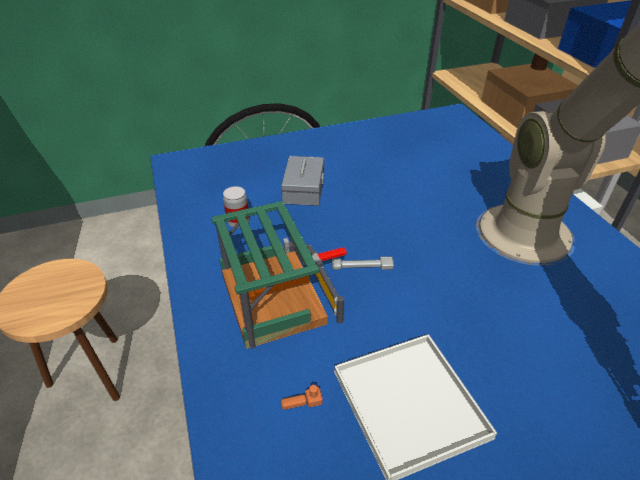

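View pics/side0.png

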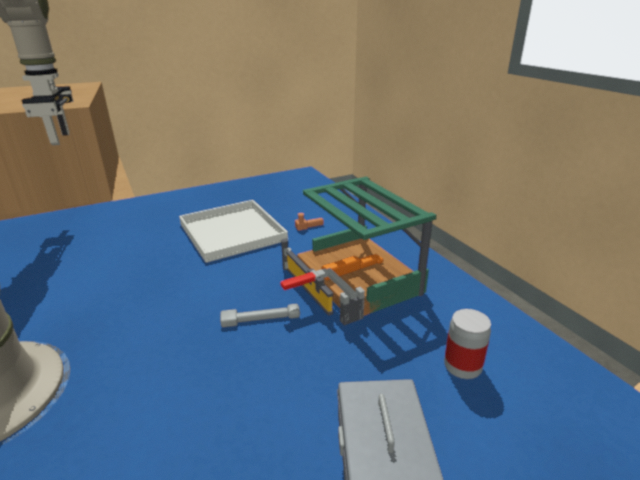

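The scene view shows the kickstand at (334–392, 263) and the thumb lever at (330, 256). The bay is around (270, 280), the tray around (415, 400), and the adaptor at (303, 398). The tin is at (235, 205) and the cashbox at (303, 180). The side view shows the same layout: thumb lever (298, 281), kickstand (225–298, 315). Next I'll zoom in on both for corner positions.

```bash
python3 - <<'E'
from h import *
a=cv2.imread("pics/scene0.png")[195:355,205:405]; b=cv2.imread("pics/side0.png")[170:330,215:445]
a=cv2.resize(a,None,fx=3.5,fy=3.5,interpolation=cv2.INTER_CUBIC)[:, :700]; 
b=cv2.resize(b,None,fx=3.4,fy=3.4,interpolation=cv2.INTER_CUBIC)
for im,u0,v0,k in((a,205,195,3.5),(b,215,170,3.4)):
    for i in range(0,240,20):
        cv2.putText(im,str(u0+i),(int(i*k),10),0,.35,(255,255,255)); cv2.line(im,(int(i*k),12),(int(i*k),18),(255,255,255))
        cv2.putText(im,str(v0+i),(0,int(i*k)+4),0,.35,(255,255,255))
cv2.imwrite("pics/ca.png",a);cv2.imwrite("pics/cb.png",b)
E
```

```text
(no output)
```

View pics/ca.png

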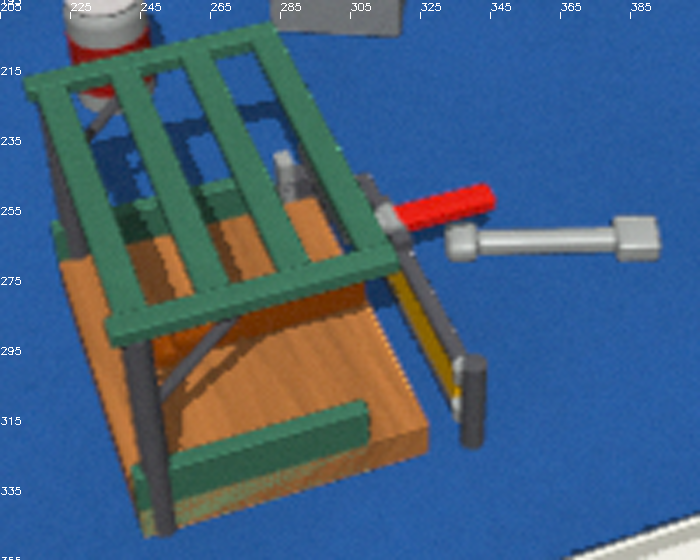

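View pics/cb.png

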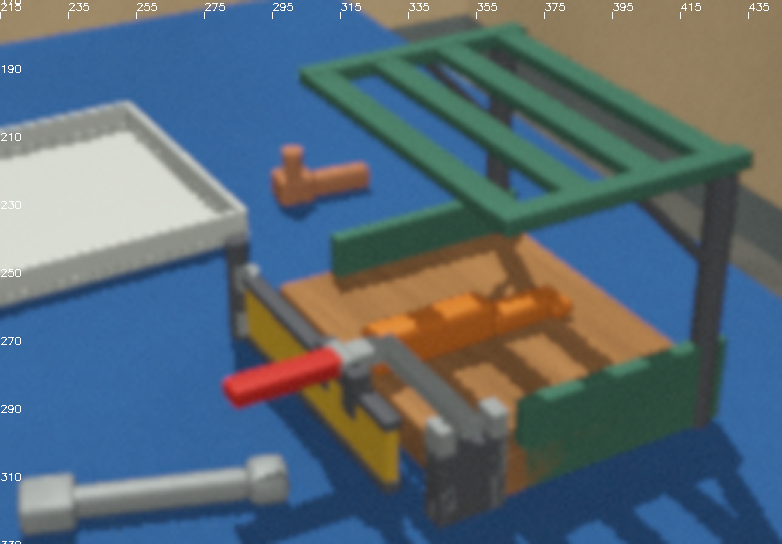

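The scene crop shows the shelf corners and the deck's front hinge-side corner at about (327, 317). The kickstand foot is at (337, 263) and its flange at (387, 263). The side crop shows the orange lever on the deck, with its handle end at about (328, 268) and the hook at about (382, 258).

```bash
python3 - <<'E'
from h import *
S=np.load("pics/scene0.npy",allow_pickle=True).item(); D=np.load("pics/side0.npy",allow_pickle=True).item()
a=lambda x,y:(S,205+x/3.5,195+y/3.5); b=lambda x,y:(D,215+x/3.4,170+y/3.4)
P=[(a(400,258),50,120,.187),(a(272,26),50,-120,.187),(a(27,80),220,-120,.187),(a(108,325),220,120,.187),(a(428,427),30,120,.03),
(b(302,72),50,120,.187),(b(507,218),50,-120,.187),(b(750,155),220,-120,.187),(b(517,28),220,120,.187),(b(282,287),30,120,.03)]
W=np.array([onplane(*p,z)[:2] for p,_,_,z in P]); B=np.array([[x,y] for _,x,y,_ in P])/1000.
Bm,Wm=B.mean(0),W.mean(0); U,_,Vt=np.linalg.svd((B-Bm).T@(W-Wm)); Rm=(U@Vt).T; t=Wm-Rm@Bm
print("bay",t,np.degrees(np.arctan2(Rm[1,0],Rm[0,0])),np.round((W-(B@Rm.T+t))*1000,1))
np.savez("bay.npz",R=Rm,t=t)
bay=lambda p:np.round(Rm.T@(p[:2]-t)*1000)
for n,p,z in [("kick foot S",a(462,241),.012),("flange S",a(636,238),.012),("foot D",b(268,480),.012),("flange D",b(48,502),.012),
 ("thumbtip S",a(490,200),.064),("thumb root",a(395,218),.064),("thumbtip D",b(235,386),.064),("lev handle-end top D",b(390,333),.058),("lev handle far end top",b(470,303),.058),("hook end D",b(560,298),.045),
 ("tray1",(S,335,371),.025),("tray2",(S,430,337),.025),("tray3",(S,494,435),.025),("tray4",(S,388,472),.025),
 ("tin",(S,235,192),.1),("adapt",(S,303,400),.02),("cash",(S,303,168),.07)]:
    w=onplane(*p,z); print(n,np.round(w,3),bay(w))
E
```

```text
bay [0.58970353 0.00727449] 1.7199289656891168 [[ -0.    4.9]
 [  4.2   9.1]
 [ -1.1   9. ]
 [ -1.5  -1.8]
 [  1.5   5. ]
 [  0.3  -8.9]
 [  5.    1.2]
 [ -3.7  -2.5]
 [ -7.3 -11.8]
 [  2.7  -4.2]]
kick foot S [ 0.533 -0.036  0.012] [-58. -42.]
flange S [0.412 0.001 0.012] [-178.   -1.]
foot D [ 0.533 -0.046  0.012] [-58. -51.]
flange D [ 0.413 -0.007  0.012] [-177.   -9.]
thumbtip S [ 0.519 -0.019  0.064] [-71. -24.]
thumb root [ 0.588 -0.023  0.064] [ -3. -30.]
thumbtip D [ 0.526 -0.019  0.064] [-64. -24.]
lev handle-end top D [ 0.637 -0.001  0.058] [ 47. -10.]
lev handle far end top [0.698 0.007 0.058] [109.  -4.]
hook end D [0.765 0.004 0.045] [175.  -9.]
tray1 [0.647 0.266 0.025] [ 65. 257.]
tray2 [0.426 0.251 0.025] [-157.  249.]
tray3 [0.421 0.483 0.025] [-155.  481.]
tray4 [0.63  0.483 0.025] [ 54. 475.]
tin [ 0.731 -0.302  0.1  ] [ 132. -314.]
adapt [0.727 0.305 0.02 ] [146. 293.]
cash [ 0.51 -0.4   0.07] [ -92. -405.]
```

servo_tool --series '[[[-0.92,-0.82,0],[0,0,0]],[[-0.92,-0.82,0],[0,0,0]],[[-0.92,-0.82,0],[0,0,0]],[[-0.92,-0.82,0],[0,0,0]],[[-0.92,-0.82,0],[0,0,0]],[[-0.92,-0.82,0],[0,0,0]],[[-0.92,-0.82,0],[0,0,0]],[[-0.92,-0.82,0],[0,0,0]],[[-0.92,-0.82,0],[0,0,0]],[[-0.92,-0.82,0],[0,0,0]]]'

```text
t: 0.98
eef_pos: [0.3075, 0.5032, 0.2325]
tool_rot: [-3.141, 0.0, 2.912]
contact_force: [1.0, -0.6, 0.7]
grip_width: 0.0928
grasp_force: 0.0
```

servo_tool --series '[[[-0.92,-0.82,0],[0,0,0]],[[-0.92,-0.82,0],[0,0,0]],[[-0.92,-0.82,0],[0,0,0]],[[-0.92,-0.82,0],[0,0,0]],[[-0.92,-0.82,0],[0,0,0]],[[-0.92,-0.82,0],[0,0,0]],[[-0.92,-0.82,0],[0,0,0]],[[-0.92,-0.82,0],[0,0,0]],[[-0.92,-0.82,0],[0,0,0]],[[-0.92,-0.82,0],[0,0,0]]]'

```text
t: 1.82
eef_pos: [0.4492, 0.3016, 0.2326]
tool_rot: [-3.141, -0.0, 2.912]
contact_force: [1.1, 0.7, -0.9]
grip_width: 0.0931
grasp_force: 0.0
```

servo_tool --series '[[[-0.3,-0.96,0],[0,0,0]],[[-0.3,-0.96,0],[0,0,0]],[[-0.3,-0.96,0],[0,0,0]],[[-0.3,-0.96,0],[0,0,0]],[[-0.3,-0.96,0],[0,0,0]],[[-0.3,-0.96,0],[0,0,0]],[[-0.3,-0.96,0],[0,0,0]],[[-0.3,-0.96,0],[0,0,0]]]'

```text
t: 2.48
eef_pos: [0.4604, 0.1412, 0.2326]
tool_rot: [-3.142, -0.0, 2.912]
contact_force: [0.7, -0.2, -0.0]
grip_width: 0.093
grasp_force: 0.0
```

servo_tool --series '[[[-0.3,-0.96,0],[0,0,0]],[[-0.3,-0.96,0],[0,0,0]],[[-0.3,-0.96,0],[0,0,0]],[[-0.3,-0.96,0],[0,0,0]],[[-0.3,-0.96,0],[0,0,0]],[[-0.3,-0.96,0],[0,0,0]],[[-0.3,-0.96,0],[0,0,0]],[[-0.3,-0.96,0],[0,0,0]],[[0,0,0],[0,0,0]]]'

```text
t: 3.23
eef_pos: [0.4722, -0.0219, 0.2327]
tool_rot: [-3.14, 0.0, 2.907]
contact_force: [0.0, -0.3, -0.2]
grip_width: 0.0931
grasp_force: 0.0
```

```bash
cat >> h.py <<'E'
def st():
    s=robot.sense(); print("t",round(float(s["t"]),2),"p",np.round(s["eef_pos"],4),"rpy",np.round(s["tool_rot"],3),"q",np.round(s["qpos"],2),"F",np.round(s["contact_force"],1),"w",round(float(s["grip_width"]),4),"g",round(float(s["grasp_force"]),1)); return s
E
python3 - <<'E'
from h import *
st(); f=eyes.grab_frame("wrist"); save(f,"w1"); np.save("pics/w1.npy",f,allow_pickle=True)
E
```

```text
t 3.23 p [ 0.4722 -0.0219  0.2327] rpy [-3.14   0.     2.907] q [-0.13  0.3   0.07  2.16 -0.03  0.68  1.3 ] F [ 0.  -0.3 -0.2] w 0.0931 g 0.0
```

View pics/w1.png

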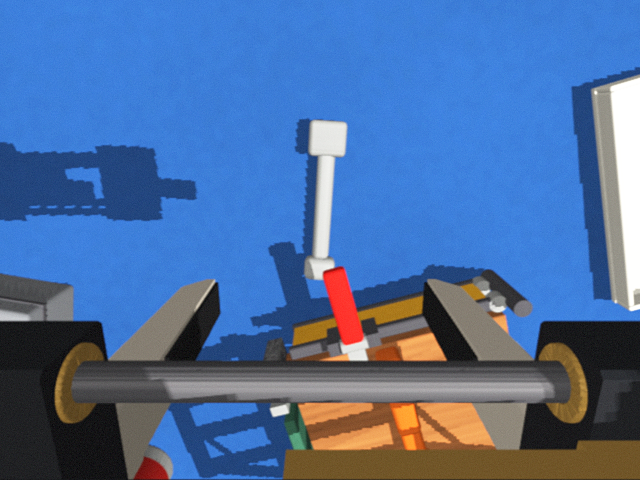

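The wrist view shows the kickstand flange at (328, 138) and foot at (319, 267). The thumb lever runs from (335, 270) to (354, 342).

```bash
python3 - <<'E'
from h import *
f=np.load("pics/w1.npy",allow_pickle=True).item(); print(f["eye"],f["orientation"])
B=np.load("bay.npz"); bay=lambda p:np.round(B["R"].T@(p[:2]-B["t"])*1000)
for n,u,v,z in [("flange",328,138,.015),("bar1",326,165,.016),("bar2",320,250,.016),("foot",320,267,.015),("thumbtip",335,270,.07),("thumbroot",353,341,.07),("gateL",294,328,.058),("gateR",478,285,.058),("tray",595,90,.025),("tray2",630,308,.025)]:
    w=onplane(f,u,v,z); print(n,np.round(w,4),bay(w))
E
```

```text
[ 0.39723526 -0.00319211  0.38534198] [-0.27928173  0.00147984  1.33551945]
flange [ 4.112e-01 -3.000e-04  1.500e-02] [-179.   -2.]
bar1 [ 0.4343 -0.0077  0.016 ] [-156.  -10.]
bar2 [ 0.5132 -0.0323  0.016 ] [-78. -37.]
foot [ 0.5308 -0.0366  0.015 ] [-60. -42.]
thumbtip [ 0.5166 -0.0198  0.07  ] [-74. -25.]
thumbroot [ 0.5866 -0.0193  0.07  ] [ -4. -26.]
gateL [ 0.5679 -0.07    0.058 ] [-24. -77.]
gateR [0.5647 0.1004 0.058 ] [-22.  94.]
tray [0.4252 0.231  0.025 ] [-158.  229.]
tray2 [0.6416 0.2553 0.025 ] [ 59. 246.]
```

servo_tool --series '[[[0,0,0.9],[0,0,0.029]],[[0.36,0.15,1],[0,0,0]],[[0,0,1],[0,0,0]],[[0,0,1],[0,0,0]],[[0,0,1],[0,0,0]],[[0,0,1],[0,0,0]],[[0,0,1],[0,0,0]],[[0,0,1],[0,0,0]],[[0,0,1],[0,0,0]],[[0,0,0.8],[0,0,0]]]'

```text
t: 4.12
eef_pos: [0.4662, -0.0121, 0.0373]
tool_rot: [3.141, -0.001, 2.852]
contact_force: [-0.4, 0.4, -0.3]
grip_width: 0.093
grasp_force: 0.0
```

servo_tool --series '[[[0,0,0.5],[0,0,0]],[[0,0,0.35],[0,0,0]],[[0,0,0.15],[0,0,0]],[[0,0,0],[0,0,0]]]'

```text
t: 4.45
eef_pos: [0.4662, -0.013, 0.0184]
tool_rot: [-3.142, -0.0, 2.851]
contact_force: [-0.5, 0.4, 0.3]
grip_width: 0.0926
grasp_force: 0.0
```

servo_tool --series '[[[0,0,0],[0,0,0]],[[0,0,0],[0,0,0]],[[0,0,0],[0,0,0]],[[0,0,0],[0,0,0]],[[0,0,0],[0,0,0]],[[0,0,0],[0,0,0]],[[0,0,0],[0,0,0]]]' --grip -1

```text
t: 5.03
eef_pos: [0.4663, -0.0133, 0.0188]
tool_rot: [3.142, 0.0, 2.851]
contact_force: [0.7, -0.3, -0.0]
grip_width: 0.0509
grasp_force: 0.0
```

servo_tool --series '[[[0,0,0],[0,0,0]],[[0,0,0],[0,0,0]],[[0,0,0],[0,0,0]],[[0,0,0],[0,0,0]],[[0,0,0],[0,0,0]],[[0,0,0],[0,0,0]],[[0,0,0],[0,0,0]]]'

```text
t: 5.62
eef_pos: [0.4661, -0.0135, 0.0186]
tool_rot: [-3.141, -0.0, 2.851]
contact_force: [-1.3, -1.0, -1.0]
grip_width: 0.0159
grasp_force: 30.0
```

servo_tool --series '[[[0,0,-0.3],[0,0,0]],[[0.6,0,0],[0,0,0]],[[0.6,0,0],[0,0,0]],[[0.6,0,0],[0,0,0]],[[0,0.6,0],[0,0,0]],[[-0.2,0.8,0],[0,0,0]],[[-0.2,0.8,0],[0,0,0]],[[0,0,0],[0,0,0]]]'

```text
t: 6.28
eef_pos: [0.463, 0.0392, 0.0286]
tool_rot: [3.14, -0.005, 2.854]
contact_force: [0.2, 0.7, -2.3]
grip_width: 0.0154
grasp_force: 30.0
```

servo_tool --series '[[[0,0.5,-0.9],[0,0,-0.04]],[[0,0.5,-0.9],[0,0,-0.04]],[[0,0.5,-0.9],[0,0,-0.04]],[[0,0.5,-0.9],[0,0,-0.041]],[[-0.21,0.92,0],[0,0,0]],[[-0.21,0.92,0],[0,0,0]],[[-0.21,0.92,0],[0,0,0]],[[-0.21,0.92,0],[0,0,0]],[[-0.21,0.92,0],[0,0,0]],[[-0.21,0.92,0],[0,0,0]]]'

```text
t: 7.12
eef_pos: [0.4867, 0.1877, 0.1003]
tool_rot: [3.14, -0.009, -3.095]
contact_force: [0.8, -0.3, -2.3]
grip_width: 0.0158
grasp_force: 30.0
```

servo_tool --series '[[[-0.21,0.92,0],[0,0,0]],[[-0.21,0.92,0],[0,0,0]],[[-0.21,0.92,0],[0,0,0]],[[-0.21,0.92,0],[0,0,0]],[[-0.21,0.92,0],[0,0,0]],[[-0.21,0.92,0],[0,0,0]],[[-0.21,0.92,0],[0,0,0]],[[-0.21,0.92,0],[0,0,0]],[[-0.21,0.92,0],[0,0,0]],[[-0.21,0.92,0],[0,0,0]]]'

```text
t: 7.95
eef_pos: [0.5195, 0.3735, 0.0997]
tool_rot: [3.14, -0.011, -3.094]
contact_force: [0.1, 0.0, -2.8]
grip_width: 0.0157
grasp_force: 30.0
```

servo_tool --series '[[[0,0,0],[0,0,0]],[[0,0,0],[0,0,0]]]'

```text
t: 8.12
eef_pos: [0.5193, 0.3736, 0.0995]
tool_rot: [3.14, -0.01, -3.093]
contact_force: [-0.1, -0.5, -3.1]
grip_width: 0.0158
grasp_force: 30.0
```

```bash
python3 - <<'E'
from h import *
st(); f=eyes.grab_frame("scene"); save(f,"s2"); im=f["img"][240:480,250:520]
cv2.imwrite("pics/s2c.png",cv2.resize(im[:,:,::-1],None,fx=2,fy=2))
E
```

```text
t 8.12 p [0.5193 0.3736 0.0995] rpy [ 3.14  -0.01  -3.093] q [-0.61  0.66 -0.14  1.89  0.14  0.6   0.77] F [-0.1 -0.5 -3.1] w 0.0158 g 30.0
```

View pics/s2c.png

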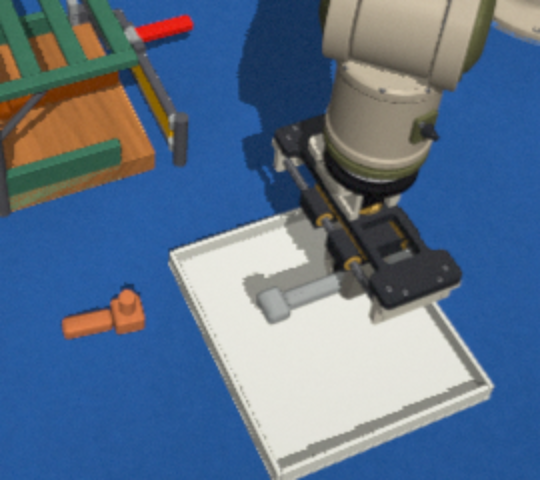

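The kickstand is held above the tray, roughly aligned with it. I'll shift it a little further to +y, lower it and release.

servo_tool --series '[[[-0.2,0.7,0.6],[0,0,0]],[[-0.2,0.65,0.8],[0,0,0]],[[0,0,0.8],[0,0,0]],[[0,0,0.7],[0,0,0]],[[0,0,0.5],[0,0,0]],[[0,0,0.25],[0,0,0]],[[0,0,0],[0,0,0]]]'

```text
t: 8.75
eef_pos: [0.5261, 0.3977, 0.0255]
tool_rot: [-3.14, -0.01, -3.096]
contact_force: [-0.1, -0.7, -3.0]
grip_width: 0.0156
grasp_force: 30.0
```

servo_tool --series '[[[0,0,0],[0,0,0]],[[0,0,0],[0,0,0]],[[0,0,0],[0,0,0]],[[0,0,0],[0,0,0]]]' --grip -0.2

```text
t: 9.08
eef_pos: [0.527, 0.3993, 0.0277]
tool_rot: [3.14, -0.007, -3.095]
contact_force: [-0.8, 0.5, -0.2]
grip_width: 0.0357
grasp_force: 0.0
```

servo_tool --series '[[[0,0,-0.9],[0,0,0]],[[0,0,-0.9],[0,0,0]],[[0,0,-0.9],[0,0,0.013]],[[0,-0.5,-0.9],[0,0,0]],[[0,-0.95,-0.9],[0,0,0]],[[0,-0.95,-0.6],[0,0,0]],[[0,-0.95,0],[0,0,0]],[[0,-0.95,0],[0,0,0]],[[0,-0.95,0],[0,0,0]],[[0,-0.95,0],[0,0,0]]]' --grip 0

```text
t: 9.92
eef_pos: [0.53, 0.2743, 0.1296]
tool_rot: [3.141, -0.007, -3.122]
contact_force: [-0.6, -0.1, 0.5]
grip_width: 0.0463
grasp_force: 0.0
```

servo_tool --series '[[[0,-0.95,0],[0,0,0]],[[0,-0.95,0],[0,0,0]],[[0,-0.95,0],[0,0,0]],[[0,-0.95,0],[0,0,0]],[[0,-0.95,0],[0,0,0]],[[0,-0.95,0],[0,0,0]],[[0,-0.95,0],[0,0,0]],[[0,-0.95,0],[0,0,0]],[[0,-0.95,0],[0,0,0]],[[0,-0.95,0],[0,0,0]]]'

```text
t: 10.75
eef_pos: [0.5337, 0.0842, 0.1294]
tool_rot: [3.141, -0.007, -3.122]
contact_force: [-0.3, -0.4, -0.4]
grip_width: 0.0467
grasp_force: 0.0
```

servo_tool --series '[[[0,-0.95,0],[0,0,0]],[[0,-0.95,0],[0,0,0]],[[0,-0.95,0],[0,0,0]],[[0,-0.9,0],[0,0,0]],[[0,-0.8,0],[0,0,0]],[[0,0,0],[0,0,0]],[[0,0,0],[0,0,0]]]'

```text
t: 11.33
eef_pos: [0.5355, -0.0065, 0.1292]
tool_rot: [-3.142, -0.007, -3.124]
contact_force: [-0.8, 0.8, 0.3]
grip_width: 0.0464
grasp_force: 0.0
```

```bash
python3 - <<'E'
from h import *
st(); f=eyes.grab_frame("wrist"); 
B=np.load("bay.npz"); bay=lambda p:np.round(B["R"].T@(p[:2]-B["t"])*1000)
hsv=cv2.cvtColor(f["img"],cv2.COLOR_RGB2HSV); m=((hsv[...,0]<5)|(hsv[...,0]>174))&(hsv[...,1]>180)&(hsv[...,2]>100)
n,l,sv,c=cv2.connectedComponentsWithStats(m.astype(np.uint8)); 
for i in range(1,n):
    if sv[i,4]>300:
        print(sv[i],c[i]); r=cv2.minAreaRect(np.argwhere(l==i)[:,::-1].astype(np.float32)); bx=cv2.boxPoints(r)
        for u,v in bx: w=onplane(f,u,v,.07); print((int(u),int(v)),np.round(w,4),bay(w))
for nme in ("side","scene"):
    f=eyes.grab_frame(nme); save(f,nme+"3")
    hsv=cv2.cvtColor(f["img"],cv2.COLOR_RGB2HSV); m=((hsv[...,0]<5)|(hsv[...,0]>174))&(hsv[...,1]>180)&(hsv[...,2]>100)
    n,l,sv,c=cv2.connectedComponentsWithStats(m.astype(np.uint8))
    for i in range(1,n):
        if sv[i,4]>60: print(nme,sv[i],c[i],np.round(onplane(f,*c[i],.066),4))
E
```

```text
t 11.33 p [ 0.5355 -0.0065  0.1292] rpy [-3.142 -0.007 -3.124] q [ 0.04  0.53 -0.19  2.11  0.19  0.52  1.3 ] F [-0.8  0.8  0.3] w 0.0464 g 0.0
[ 276  231   38  117 3829] [294.73413424 288.42517629]
(275, 231) [ 0.516  -0.0315  0.07  ] [-75. -37.]
(308, 229) [ 0.5148 -0.0128  0.07  ] [-75. -18.]
(314, 346) [ 0.5874 -0.0089  0.07  ] [ -3. -16.]
(280, 347) [ 0.5888 -0.0293  0.07  ] [ -2. -37.]
side [282 274  32  15 210] [297.65714286 281.11428571] [ 0.5521 -0.0262  0.066 ]
side [451 345  35  25 610] [467.33278689 358.1147541 ] [ 0.699  -0.3401  0.066 ]
scene [318 248  28  13 201] [331.60696517 254.00995025] [ 0.5533 -0.0208  0.066 ]
```

servo_tool --series '[[[0.1,-0.73,0.5],[0,0,0]],[[0,0,0.9],[0,0,0]],[[0,0,0.9],[0,0,0]],[[0,0,0.7],[0,0,0]],[[0,0,0.5],[0,0,0]],[[0,0,0],[0,0,0]]]'

```text
t: 11.98
eef_pos: [0.5318, -0.0206, 0.0566]
tool_rot: [-3.141, -0.012, -3.121]
contact_force: [-0.1, 0.1, -0.1]
grip_width: 0.0464
grasp_force: 0.0
```

servo_tool --series '[[[0,0,0],[0,0,0]],[[0,0,0],[0,0,0]],[[0,0,0],[0,0,0]],[[0,0,0],[0,0,0]],[[0,0,0],[0,0,0]],[[0,0,0],[0,0,0]]]' --grip -1

```text
t: 12.48
eef_pos: [0.5322, -0.0221, 0.0592]
tool_rot: [-3.14, -0.009, -3.123]
contact_force: [-1.9, -5.4, 2.2]
grip_width: 0.0194
grasp_force: 30.0
```

servo_tool --series '[[[-0.02,0,0.35],[0,0,0]],[[-0.06,0,0.35],[0,0,0]],[[-0.11,0,0.35],[0,0,0]],[[-0.16,0,0.35],[0,0,0]],[[-0.05,0,0.1],[0,0,0]],[[0,0,0],[0,0,0]]]'

```text
t: 12.98
eef_pos: [0.5399, -0.0219, 0.0286]
tool_rot: [-3.14, -0.01, -3.123]
contact_force: [-2.6, -5.0, 1.2]
grip_width: 0.0198
grasp_force: 30.0
```

```bash
python3 -c "
from h import *
s=st();print(s['ft_torque'])"
```

```text
t 12.98 p [ 0.5399 -0.0219  0.0286] rpy [-3.14  -0.01  -3.123] q [ 0.02  0.7  -0.12  2.15  0.25  0.31  1.27] F [-2.6 -5.   1.2] w 0.0198 g 30.0
[-1.06518279  0.3472653   0.15524756]
```

servo_tool --series '[[[0.35,0.14,0],[0,0,0.025]],[[0.35,0.14,0],[0,0,0.025]],[[0.696,0.291,0],[0,0,0.05]],[[0.696,0.291,0],[0,0,0.05]],[[0.696,0.291,0],[0,0,0.05]],[[0,0,0],[0,0,0]]]'

```text
t: 13.48
eef_pos: [0.4859, 0.0114, 0.0293]
tool_rot: [-3.137, -0.011, 2.738]
contact_force: [-3.3, -5.4, -1.1]
grip_width: 0.0199
grasp_force: 30.1
```

```bash
python3 -c "
from h import *
s=st();print(s['ft_torque']); r=np.array(s['eef_pos'][:2])-[.586,.1144]; print(np.hypot(*r), np.degrees(np.arctan2(r[1],r[0])-np.arctan2(-.1363,-.0461)))"
```

```text
t 13.48 p [0.4859 0.0114 0.0293] rpy [-3.137 -0.011  2.738] q [-0.13  0.67 -0.02  2.28  0.05  0.2   0.97] F [-3.3 -5.4 -1.1] w 0.0199 g 30.1
[-0.90775652  0.670092   -0.31591045]
0.1436595191901891 -25.48503024363201
```

servo_tool --series '[[[0.16,0,-0.4],[0,0,0]],[[0.11,0,-0.4],[0,0,0]],[[0.06,0,-0.4],[0,0,0]],[[0.02,0,-0.3],[0,0,0]],[[0.69,0.34,0],[0,0,0.05]],[[0.69,0.34,0],[0,0,0.05]],[[0.69,0.34,0],[0,0,0.05]],[[0.69,0.34,0],[0,0,0.05]],[[0.69,0.34,0],[0,0,0.05]],[[0,0,0],[0,0,0]]]'

```text
t: 14.32
eef_pos: [0.445, 0.0818, 0.0602]
tool_rot: [-3.135, -0.007, 2.214]
contact_force: [-5.6, -5.3, 0.4]
grip_width: 0.0199
grasp_force: 30.4
```

```bash
python3 -c "
from h import *
s=st();print(s['ft_torque']); r=np.array(s['eef_pos'][:2])-[.586,.1144]; print(np.hypot(*r), np.degrees(np.arctan2(r[1],r[0])-np.arctan2(-.135,-.053))%360-360)"
```

```text
t 14.32 p [0.445  0.0818 0.0602] rpy [-3.135 -0.007  2.214] q [-0.36  0.6   0.08  2.35 -0.24  0.21  0.58] F [-5.6 -5.3  0.4] w 0.0199 g 30.4
[-1.0106701   1.03902001 -0.53445264]
0.1447257137087508 -55.55324722486381
```

servo_tool --series '[[[0.69,0.34,0],[0,0,0.05]],[[0.69,0.34,0],[0,0,0.05]],[[0.69,0.34,0],[0,0,0.05]],[[0.69,0.34,0],[0,0,0.05]],[[0.69,0.34,0],[0,0,0.05]],[[0.69,0.34,0],[0,0,0.05]],[[0.69,0.34,0],[0,0,0.05]],[[0.35,0.17,0],[0,0,0.025]],[[0,0,0],[0,0,0]]]'

```text
t: 15.07
eef_pos: [0.4641, 0.1931, 0.0599]
tool_rot: [-3.134, -0.001, 1.433]
contact_force: [-3.9, -1.2, 1.1]
grip_width: 0.02
grasp_force: 30.6
```

servo_tool --series '[[[0,0,0],[0,0,0]],[[0,0,0],[0,0,0]],[[0,0,0],[0,0,0]],[[0,0,0],[0,0,0]]]' --grip -0.1

```text
t: 15.4
eef_pos: [0.4638, 0.1904, 0.0596]
tool_rot: [-3.134, 0.001, 1.434]
contact_force: [0.6, -0.3, 0.8]
grip_width: 0.0403
grasp_force: 0.0
```

```bash
python3 -c "
from h import *
s=st();print(s['ft_torque']); r=np.array(s['eef_pos'][:2])-[.586,.1144]; print(np.hypot(*r), np.degrees(np.arctan2(r[1],r[0])-np.arctan2(-.135,-.058))%360-360)"
```

```text
t 15.4 p [0.4638 0.1904 0.0596] rpy [-3.134e+00  1.000e-03  1.434e+00] q [-0.71  0.65  0.31  2.25 -0.62  0.33 -0.  ] F [ 0.6 -0.3  0.8] w 0.0403 g 0.0
[-0.09915526  0.0713122   0.02249461]
0.14388175596919678 -98.64861330480574
```

servo_tool --series '[[[0,0,-0.9],[0,0,0]],[[0,0,-0.9],[0,0,0]],[[0,0,-0.9],[0,0,0]],[[0,0,-0.9],[0,0,-0.058]],[[0,0,-0.9],[0,0,-0.058]],[[0,0,-0.9],[0,0,-0.058]],[[0,0,-0.9],[0,0,-0.058]],[[0,0,0],[0,0,-0.058]],[[0,0,0],[0,0,-0.058]],[[0,0,0],[0,0,-0.058]]]'

```text
t: 16.23
eef_pos: [0.4647, 0.1906, 0.186]
tool_rot: [-3.137, -0.005, 2.29]
contact_force: [0.6, -0.4, 0.8]
grip_width: 0.0417
grasp_force: 0.0
```

servo_tool --series '[[[0,0,0],[0,0,-0.058]],[[0,0,0],[0,0,-0.058]],[[0,0,0],[0,0,-0.058]],[[0,0,0],[0,0,-0.058]],[[0,0,0],[0,0,-0.058]],[[0,0,0],[0,0,-0.058]],[[0,0,0],[0,0,-0.058]],[[0,0,0],[0,0,-0.02]]]' --grip 0.2

```text
t: 16.9
eef_pos: [0.4646, 0.1902, 0.1855]
tool_rot: [3.141, -0.008, -3.101]
contact_force: [-0.3, 0.8, -0.1]
grip_width: 0.0559
grasp_force: 0.0
```

servo_tool --series '[[[-0.4,-0.95,0],[0,0,0]],[[-0.4,-0.95,0],[0,0,0]],[[-0.4,-0.95,0],[0,0,0]],[[-0.4,-0.95,0],[0,0,0]],[[-0.4,-0.95,0],[0,0,0]],[[-0.4,-0.95,0],[0,0,0]],[[-0.4,-0.95,0],[0,0,0]],[[-0.4,-0.95,0],[0,0,0]],[[-0.4,-0.95,0],[0,0,0]],[[-0.4,-0.95,0],[0,0,0]]]'

```text
t: 17.73
eef_pos: [0.5511, 0.0021, 0.1848]
tool_rot: [3.142, -0.008, -3.107]
contact_force: [0.4, -0.4, 0.8]
grip_width: 0.0556
grasp_force: 0.0
```

servo_tool --series '[[[0,0,0],[0,-0.055,0]],[[0,0,0],[0,-0.055,0]],[[0,0,0],[0,-0.055,0]],[[0,0,0],[0,-0.055,0]],[[0,0,0],[0,-0.055,0]],[[0,0,0],[0,-0.058,0]],[[0,0,0],[0,0,0]]]'

```text
t: 18.32
eef_pos: [0.5344, -0.009, 0.1759]
tool_rot: [-3.107, 0.32, -3.107]
contact_force: [-0.6, -0.2, 0.2]
grip_width: 0.0556
grasp_force: 0.0
```

```bash
python3 - <<'E'
from h import *
st(); f=eyes.grab_frame("wrist"); save(f,"w4"); np.save("pics/w4.npy",f,allow_pickle=True); print(f["eye"])
E
```

```text
t 18.32 p [ 0.5344 -0.009   0.1759] rpy [-3.107  0.32  -3.107] q [-0.1   0.38 -0.04  2.32  0.57  0.15  0.92] F [-0.6 -0.2  0.2] w 0.0556 g 0.0
[ 0.41336592 -0.00707     0.29670187]
```

View pics/w4.png

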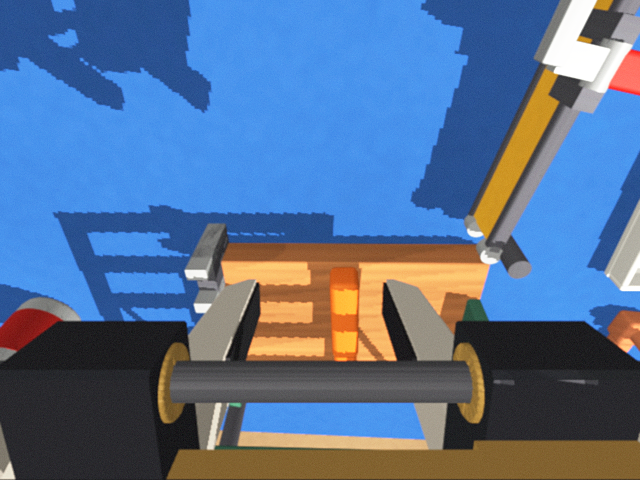

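The wrist view shows the gate wide open at top right. The orange lever is on the deck, with its handle end at (344, 270) and its axis running to (345, 358). The lean has stopped at about 18° because joint 6 is near its lower limit. I'll tip the tool sideways so the wrist flips to the q5≈π branch.

servo_tool --series '[[[0,0,0],[0.05,0,0]],[[0,0,0],[0.05,0,0]],[[0,0,0],[0.05,0,0]],[[0,0,0],[0,0,0]],[[0,0,0],[0,0,0]]]'

```text
t: 18.78
eef_pos: [0.5346, -0.0059, 0.1701]
tool_rot: [-2.948, 0.307, -3.103]
contact_force: [0.4, -0.8, -0.7]
grip_width: 0.056
grasp_force: 0.0
```

```bash
python3 - <<'E'
from h import *
st()
f=np.load("pics/w4.npy",allow_pickle=True).item()
B=np.load("bay.npz"); bay=lambda p:np.round(B["R"].T@(p[:2]-B["t"])*1000)
for n,u,v,z in [("handle end top L",331,268,.058),("R",357,268,.058),("far L",332,355,.05),("farR",357,357,.05),("deckL",223,247,.03),("deckR",488,247,.03)]:
    w=onplane(f,u,v,z); print(n,np.round(w,4),bay(w))
E
```

```text
t 18.78 p [ 0.5346 -0.0059  0.1701] rpy [-2.948  0.307 -3.103] q [-0.49  0.42  0.33  2.33  0.66  0.17  0.73] F [ 0.4 -0.8 -0.7] w 0.056 g 0.0
handle end top L [ 0.6057 -0.0028  0.058 ] [ 16. -11.]
R [0.6047 0.0172 0.058 ] [15.  9.]
far L [0.7178 0.0023 0.05  ] [128.  -9.]
farR [0.7191 0.0261 0.05  ] [130.  15.]
deckL [ 0.6102 -0.0938  0.03  ] [  17. -102.]
deckR [0.5999 0.1252 0.03  ] [ 14. 118.]
```

```bash
cat >> h.py <<'E'
def go(p,rpy):
    "units to target: turn first (rotvec, tool axes now), then shift in the target's axes"
    s=st(); R0=rot(s["tool_rot"]); R1=rot(rpy)
    rv=np.degrees(R.from_matrix(R0.T@R1).as_rotvec())/120; d=np.array(p)-s["eef_pos"]
    print("turn",np.round(rv,3),"rows>=",np.ceil(np.linalg.norm(rv)*120/7.16),"shift(new axes)",np.round(R1.T@d/.02,2),"shift(now axes)",np.round(R0.T@d/.02,2))
E
python3 -c "
from h import *
go([.50,0,.24],[np.pi,0,np.pi])
f=np.load('pics/w4.npy',allow_pickle=True).item()
B=np.load('bay.npz'); bay=lambda p:np.round(B['R'].T@(p[:2]-B['t'])*1000)
for n,u,v,z in [('handle end bottom',344,268,.03),('handle end top',344,291,.058),('far',345,356,.05),('deck',350,262,.03)]:
    w=onplane(f,u,v,z); print(n,np.round(w,4),bay(w))
"
```

```text
t 18.78 p [ 0.5346 -0.0059  0.1701] rpy [-2.948  0.307 -3.103] q [-0.49  0.42  0.33  2.33  0.66  0.17  0.73] F [ 0.4 -0.8 -0.7] w 0.056 g 0.0
turn [-0.089  0.148  0.004] rows>= 3.0 shift(new axes) [ 1.73  0.29 -3.5 ] shift(now axes) [ 0.58 -0.39 -3.85]
handle end bottom [0.6277 0.0089 0.03  ] [38.  0.]
handle end top [0.6289 0.0086 0.058 ] [39.  0.]
far [0.7184 0.0146 0.05  ] [129.   3.]
deck [0.6209 0.0136 0.03  ] [31.  5.]
```

servo_tool --series '[[[0,0,-0.8],[-0.022,0.037,0]],[[0,0,-0.8],[-0.022,0.037,0]],[[0,0,-0.8],[-0.022,0.037,0]],[[0,0,-0.8],[-0.022,0.037,0]],[[0.6,0,-0.5],[0,0,0]],[[0.6,0,0],[0,0,0]],[[0,0,0],[0,0,0]],[[0,0,0],[0,0,0]]]'

```text
t: 19.45
eef_pos: [0.5008, -0.0066, 0.22]
tool_rot: [-3.082, 0.082, 3.137]
contact_force: [-0.2, -0.0, -0.4]
grip_width: 0.0554
grasp_force: 0.0
```

```bash
python3 -c "
from h import *
go([.50,0,.25],[np.pi,0,np.pi])"
```

```text
t 19.45 p [ 0.5008 -0.0066  0.22  ] rpy [-3.082  0.082  3.137] q [ 0.01  0.33 -0.21  2.16  0.25  0.6   1.18] F [-0.2 -0.  -0.4] w 0.0554 g 0.0
turn [-0.029  0.039 -0.003] rows>= 1.0 shift(new axes) [ 0.04  0.33 -1.5 ] shift(now axes) [-0.08  0.24 -1.52]
```

```bash
cat > fk.py <<'E'
from h import *
from scipy.optimize import least_squares
Q=np.array([[-1.418,.6,-.003,1.6,.002,.943,-.08],[-.13,.3,.07,2.16,-.03,.68,1.3],[-.61,.66,-.14,1.89,.14,.6,.77],[.04,.53,-.19,2.11,.19,.52,1.3],[-.13,.67,-.02,2.28,.05,.2,.97],[-.36,.6,.08,2.35,-.24,.21,.58],[-.71,.65,.31,2.25,-.62,.33,0],[-.1,.38,-.04,2.32,.57,.15,.92],[-.49,.42,.33,2.33,.66,.17,.73],[.01,.33,-.21,2.16,.25,.6,1.18]])
P=np.array([[.165,.705,.232],[.4722,-.0219,.2327],[.5193,.3736,.0995],[.5355,-.0065,.1292],[.4859,.0114,.0293],[.445,.0818,.0602],[.4638,.1904,.0596],[.5344,-.009,.1759],[.5346,-.0059,.1701],[.5008,-.0066,.22]])
E=np.array([[-3.14,0,2.912],[-3.14,0,2.907],[3.14,-.01,-3.093],[-3.142,-.007,-3.124],[-3.137,-.011,2.738],[-3.135,-.007,2.214],[-3.134,.001,1.434],[-3.107,.32,-3.107],[-2.948,.307,-3.103],[-3.082,.082,3.137]])
rz=lambda a:R.from_euler('z',a); ry=lambda a:R.from_euler('y',a)
def fk(q,L,s,c):
    A=rz(s[0]*q[0])*ry(q[1])*rz(s[1]*q[2]); B=A*ry(q[3])*rz(s[2]*q[4]); C=B*ry(q[5])
    f=B.apply([0,0,1]); T=C*rz(s[3]*q[6]+c)
    return np.array([0,0,L[0]])+A.apply([0,0,L[1]])+f*L[2]+C.apply([0,0,L[3]]),T,f,A.apply([0,0,L[1]])
if __name__=="__main__":
    import itertools
    best=None
    for s in itertools.product([1,-1],repeat=4):
        def res(x): 
            o=[]
            for q,p,e in zip(Q,P,E):
                pp,T,_,_=fk(q,x[:4],s,x[4]); o+=list(pp-p)+list(.3*(T.inv()*R.from_euler('xyz',e)).as_rotvec())
            return o
        for c0 in(0,1.5,3,-1.5):
            r=least_squares(res,[.3,.64,.45,.33,c0])
            if best is None or r.cost<best[0]: best=(r.cost,s,r.x,np.abs(r.fun).max())
    print(best); np.savez("fk.npz",s=best[1],L=best[2][:4],c=best[2][4])
E
python3 fk.py
```

```text
(np.float64(0.015113520362195014), (-1, -1, -1, -1), array([0.37743286, 0.64328524, 0.43288011, 0.42574579, 1.57007643]), np.float64(0.058128480658340136))
```

```bash
cat > fk2.py <<'E'
from fk import *
def fk2(q,x):
    # x: h,a1,a2,a3,c, yaw0, e2 (elbow x offset), w (wrist x off), bx,by, tx(tool x off), dq6
    A=rz(x[5]-q[0])*ry(q[1])*rz(-q[2]); B=A*ry(q[3])*rz(-q[4]); C=B*ry(q[5]+x[11])
    f=B.apply([0,0,1]); T=C*rz(-q[6]+x[4])
    W=np.array([x[8],x[9],x[0]])+A.apply([x[6],0,x[1]])+(A*ry(q[3])).apply([x[7],0,x[2]])
    return W+C.apply([x[10],0,x[3]]),T,f,W
if __name__=="__main__":
    def res(x,k=0):
        o=[]
        for q,p,e in zip(Q,P,E):
            pp,T,_,_=fk2(q,x); o+=list(pp-p)+list(.3*(T.inv()*R.from_euler('xyz',e)).as_rotvec())
        return np.array(o)
    r=least_squares(lambda x:np.r_[res(x),1e-3*x[5:]],[.38,.64,.43,.42,1.57]+[0]*7)
    print(np.round(r.x,3)); print(np.round(res(r.x).reshape(-1,6)*1000,0)); np.save("fk2.npy",r.x)
    s=robot.sense(); p,T,f,W=fk2(s["qpos"],r.x); print("f",f,"f in tool",T.inv().apply(f),"W",W, "W in tool",T.inv().apply(W-p))
E
python3 fk2.py
```

```text
[ 0.296  0.652  0.431  0.352  1.477 -0.094  0.007 -0.005 -0.016 -0.011
 -0.011 -0.003]
[[-3. -1. -3.  1. -0.  0.]
 [-1.  1.  1.  0.  2.  1.]
 [ 5. -5.  3.  2.  3. -4.]
 [ 5. -3.  2.  1.  2.  0.]
 [ 3.  4. -1.  1.  2. -1.]
 [-3.  4. -4.  0.  0. -2.]
 [-7. -4. -8.  1. -0.  0.]
 [ 5.  2.  4. -8. -1.  3.]
 [-7. -1.  1. -6. -3. -0.]
 [ 3.  3.  4. -1.  0.  2.]]
f [ 0.60120192  0.1061525  -0.79201509] f in tool [-0.53666561  0.16403636  0.82769686] W [0.46352675 0.0132326  0.5721183 ] W in tool [ 0.01008333 -0.00308205 -0.35168813]
```

```bash
cat > plan.py <<'E'
from fk2 import *
x=np.load("fk2.npy"); lo=np.array([-2.57,-.35,-1.29,.11,-1.05,.11,-2.63]); hi=np.array([2.57,1.97,1.29,2.56,4.19,1.86,2.63])
def Rlean(deg,yaw):  # lean deg towards -x of heading 'yaw' frame
    return R.from_euler('z',yaw)*R.from_euler('y',-np.radians(deg))*R.from_euler('xyz',[np.pi,0,np.pi])
def ik(p,T,q0):
    def res(q):
        pp,TT,_,_=fk2(q,x); return np.r_[10*(pp-p),3*(TT.inv()*T).as_rotvec(),.03*q[2],.005*(q-q0)]
    r=least_squares(res,np.clip(q0,lo+.02,hi-.02),bounds=(lo+.01,hi-.01)); pp,TT,_,_=fk2(r.x,x)
    return r.x,np.linalg.norm(pp-p)*1000,np.degrees((TT.inv()*T).magnitude())
if __name__=="__main__":
    yb=np.radians(3.5); g=np.array([.673,.0115,.044]); hd=np.array([np.cos(yb),np.sin(yb),0])
    for lean in (35,40):
        T=Rlean(lean,yb); z=T.apply([0,0,1]); print(lean,T.as_euler('xyz'))
        for back in (0,.06,.1,.15):
            q,e1,e2=ik(g+z*(.005-back),T,np.array([0,.7,0,2.3,3.1,.6,-1.6])); print(back,np.round(g+z*(.005-back),3),np.round(q,2),round(e1,1),round(e2,1))
        for bx,l in ((.60,35),(.57,30),(.55,30),(.55,25),(.52,25)):
            q,e1,e2=ik(np.array([bx,.01,.12]),Rlean(l,yb),np.array([0,.7,0,2.3,3.1,.6,-1.6])); print("out",bx,l,np.round(q,2),round(e1,1),round(e2,1))
        q,e1,e2=ik(np.array([.53,.32,.06]),Rlean(lean,0),np.array([-.6,.7,0,2.3,3.1,.6,-1.6]));print("tray",np.round(q,2),round(e1,1),round(e2,1))
    qc=robot.sense()["qpos"]; 
    for q5 in (qc[4],1.0,1.7,2.4,3.1):
        q=qc.copy(); q[4]=q5; q[6]=qc[6]-(q5-qc[4]); p,T,f,W=fk2(q,x); print(round(q5,2),np.round(p,3),np.round(T.as_euler('xyz'),2),np.round(T.apply([0,0,1]),2))
E
python3 plan.py
```

```text
35 [-3.14159265  0.61086524 -3.08050613]
0 [0.676 0.012 0.04 ] [-0.11  0.76 -0.01  2.29  3.18  0.52 -1.66] 0.0 0.0
0.06 [0.642 0.01  0.089] [-0.11  0.65 -0.01  2.35  3.19  0.48 -1.67] 0.0 0.0
0.1 [0.619 0.008 0.122] [-0.11  0.58 -0.01  2.39  3.19  0.43 -1.67] 0.0 0.0
0.15 [0.59  0.006 0.163] [-0.1   0.47 -0.01  2.42  3.21  0.37 -1.69] 0.0 0.0
out 0.6 35 [-0.11  0.57 -0.01  2.43  3.18  0.47 -1.67] 0.0 0.0
out 0.57 30 [-0.11  0.54 -0.01  2.43  3.18  0.35 -1.67] 0.0 0.0
out 0.55 30 [-0.12  0.53 -0.01  2.47  3.18  0.38 -1.67] 0.0 0.0
out 0.55 25 [-0.11  0.51 -0.01  2.4   3.18  0.21 -1.67] 0.0 0.0
out 0.52 25 [-0.12  0.49 -0.01  2.47  3.17  0.26 -1.67] 0.0 0.0
tray [-0.85  0.72  0.01  2.32  2.28  0.54 -1.54] 0.0 0.0
40 [-3.14159265  0.6981317  -3.08050613]
0 [0.676 0.012 0.04 ] [-0.11  0.8  -0.01  2.35  3.18  0.7  -1.66] 0.0 0.0
0.06 [0.638 0.009 0.086] [-0.11  0.69 -0.01  2.43  3.18  0.68 -1.66] 0.0 0.0
0.1 [0.612 0.008 0.117] [-0.1   0.62 -0.01  2.47  3.19  0.65 -1.66] 0.0 0.0
0.15 [0.58  0.006 0.155] [-0.1   0.52 -0.01  2.52  3.2   0.6  -1.67] 0.0 0.0
out 0.6 35 [-0.11  0.57 -0.01  2.43  3.18  0.47 -1.67] 0.0 0.0
out 0.57 30 [-0.11  0.54 -0.01  2.43  3.18  0.35 -1.67] 0.0 0.0
out 0.55 30 [-0.12  0.53 -0.01  2.47  3.18  0.38 -1.67] 0.0 0.0
out 0.55 25 [-0.11  0.51 -0.01  2.4   3.18  0.21 -1.67] 0.0 0.0
out 0.52 25 [-0.12  0.49 -0.01  2.47  3.17  0.26 -1.67] 0.0 0.0
tray [-0.89  0.75  0.01  2.36  2.34  0.68 -1.64] 0.0 0.0
0.25 [ 0.501 -0.007  0.223] [-3.08  0.08  3.14] [ 0.08 -0.07 -0.99]
1.0 [ 0.575 -0.116  0.265] [-2.76  0.35  3.08] [ 0.3  -0.39 -0.87]
1.7 [ 0.678 -0.14   0.339] [-2.66  0.75 -3.14] [ 0.6  -0.46 -0.65]
2.4 [ 0.764 -0.078  0.413] [-2.81  1.1  -3.09] [ 0.86 -0.28 -0.43]
3.1 [0.792 0.043 0.451] [2.85 1.23 2.92] [ 0.94  0.08 -0.32]
```

servo_tool --series '[[[-0.325,-0.935,-0.03],[0.0268,-0.0082,-0.0414]],[[-0.325,-0.935,-0.03],[0.0268,-0.0082,-0.0414]],[[-0.325,-0.935,-0.03],[0.0268,-0.0082,-0.0414]],[[-0.325,-0.935,-0.03],[0.0268,-0.0082,-0.0414]],[[-0.325,-0.935,-0.03],[0.0268,-0.0082,-0.0414]],[[-0.325,-0.935,-0.03],[0.0268,-0.0082,-0.0414]],[[-0.325,-0.935,-0.03],[0.0268,-0.0082,-0.0414]],[[-0.325,-0.935,-0.03],[0.0268,-0.0082,-0.0414]],[[-0.325,-0.935,-0.03],[0.0268,-0.0082,-0.0414]]]'

```text
t: 20.2
eef_pos: [0.603, -0.1308, 0.2797]
tool_rot: [-2.527, -0.039, -2.36]
contact_force: [-0.3, -0.7, -0.2]
grip_width: 0.0555
grasp_force: 0.0
```

```bash
cat > w.py <<'E'
from fk2 import *
x=np.load("fk2.npy"); s=st(); p,T,f,W=fk2(s["qpos"],x); print("model err",np.round(p-s["eef_pos"],3),"f tool",np.round(T.inv().apply(f),3),"W",np.round(W,3),"W tool",np.round(T.inv().apply(W-p),3))
E
python3 w.py
```

```text
t 20.2 p [ 0.603  -0.1308  0.2797] rpy [-2.527 -0.039 -2.36 ] q [-0.14  0.32 -0.    2.16  1.11  0.57  1.29] F [-0.3 -0.7 -0.2] w 0.0555 g 0.0
model err [-0.013 -0.014  0.003] f tool [-0.526  0.101  0.845] W [0.464 0.01  0.572] W tool [ 0.01  -0.002 -0.352]
```

Works as planned: q5 is rising cleanly. I'll keep going with the same rows.

servo_tool --series '[[[-0.3,-0.935,-0.03],[0.0265,-0.006,-0.042]],[[-0.3,-0.935,-0.03],[0.0265,-0.006,-0.042]],[[-0.3,-0.935,-0.03],[0.0265,-0.006,-0.042]],[[-0.3,-0.935,-0.03],[0.0265,-0.006,-0.042]],[[-0.3,-0.935,-0.03],[0.0265,-0.006,-0.042]],[[-0.3,-0.935,-0.03],[0.0265,-0.006,-0.042]],[[-0.3,-0.935,-0.03],[0.0265,-0.006,-0.042]],[[-0.3,-0.935,-0.03],[0.0265,-0.006,-0.042]],[[-0.3,-0.935,-0.03],[0.0265,-0.006,-0.042]]]'

```text
t: 20.95
eef_pos: [0.7363, -0.1136, 0.3844]
tool_rot: [-2.195, -0.53, -1.705]
contact_force: [0.4, 0.2, 0.1]
grip_width: 0.0557
grasp_force: 0.0
```

```bash
python3 w.py
```

```text
t 20.95 p [ 0.7363 -0.1136  0.3844] rpy [-2.195 -0.53  -1.705] q [-0.17  0.33  0.02  2.14  2.    0.59  1.33] F [0.4 0.2 0.1] w 0.0557 g 0.0
model err [-0.009 -0.027  0.005] f tool [-0.549  0.081  0.832] W [0.472 0.017 0.575] W tool [ 0.01  -0.002 -0.352]
```

servo_tool --series '[[[-0.3,-0.935,-0.03],[0.0268,-0.005,-0.0415]],[[-0.3,-0.935,-0.03],[0.0268,-0.005,-0.0415]],[[-0.3,-0.935,-0.03],[0.0268,-0.005,-0.0415]],[[-0.3,-0.935,-0.03],[0.0268,-0.005,-0.0415]],[[-0.3,-0.935,-0.03],[0.0268,-0.005,-0.0415]],[[-0.3,-0.935,-0.03],[0.0268,-0.005,-0.0415]],[[-0.3,-0.935,-0.03],[0.0268,-0.005,-0.0415]],[[-0.3,-0.935,-0.03],[0.0268,-0.005,-0.0415]],[[-0.3,-0.935,-0.03],[0.0268,-0.005,-0.0415]],[[-0.3,-0.935,-0.03],[0.0268,-0.005,-0.0415]]]'

```text
t: 21.78
eef_pos: [0.7985, 0.0528, 0.4455]
tool_rot: [-2.404, -1.171, -0.716]
contact_force: [1.0, 1.0, 0.2]
grip_width: 0.0557
grasp_force: 0.0
```

servo_tool --series '[[[0,0,0],[0,0,0.058]],[[0,0,0],[0,0,0.058]],[[0,0,0],[0,0,0.058]],[[0,0,0],[0,0,0.058]],[[0,0,0],[0,0,0.058]],[[0,0,0],[0,0,0.058]],[[0,0,0],[0,0,0.058]],[[0,0,0],[0,0,0.058]],[[0,0,0],[0,0,0.058]],[[0,0,0],[0,0,0.058]]]'

```text
t: 22.62
eef_pos: [0.7984, 0.0517, 0.4452]
tool_rot: [-1.865, -0.066, -1.49]
contact_force: [0.6, -0.1, -0.2]
grip_width: 0.0558
grasp_force: 0.0
```

servo_tool --series '[[[0,0,0],[0,0,0.058]],[[0,0,0],[0,0,0.058]],[[0,0,0],[0,0,0.058]],[[0,0,0],[0,0,0.058]],[[0,0,0],[0,0,0.058]],[[0,0,0],[0,0,0.058]],[[0,0,0],[0,0,0.058]],[[0,0,0],[0,0,0.058]],[[0,0,0],[0,0,0.058]],[[0,0,0],[0,0,0.058]]]'

```text
t: 23.45
eef_pos: [0.7983, 0.0515, 0.4453]
tool_rot: [-2.203, 1.06, -2.079]
contact_force: [0.0, -0.1, 0.4]
grip_width: 0.0558
grasp_force: 0.0
```

```bash
python3 w.py; python3 - <<'E'
from plan import *
s=robot.sense(); yb=np.radians(3.5)
for l,p in((60,[.70,.01,.36]),(45,[.60,.01,.27]),(38,[.59,.007,.155])):
    T=Rlean(l,yb); q,e1,e2=ik(np.array(p),T,s["qpos"]); print(l,p,np.round(q,2),round(e1,1),round(e2,1))
go([.62,.01,.32],Rlean(45,yb).as_euler('xyz'))
E
```

```text
t 23.45 p [0.7983 0.0515 0.4453] rpy [-2.203  1.06  -2.079] q [ 0.44  0.46 -0.86  2.11  2.58  0.75 -0.45] F [ 0.  -0.1  0.4] w 0.0558 g 0.0
model err [ 0.022 -0.033  0.018] f tool [0.238 0.634 0.736] W [0.487 0.022 0.574] W tool [-0.004 -0.01  -0.352]
60 [0.7, 0.01, 0.36] [-0.05  0.3  -0.07  2.32  3.2   0.53 -1.67] 0.0 0.0
45 [0.6, 0.01, 0.27] [-0.05  0.29 -0.08  2.43  3.16  0.37 -1.64] 0.0 0.0
38 [0.59, 0.007, 0.155] [-0.05  0.51 -0.08  2.47  3.12  0.5  -1.6 ] 0.0 0.0
t 23.45 p [0.7983 0.0515 0.4453] rpy [-2.203  1.06  -2.079] q [ 0.44  0.46 -0.86  2.11  2.58  0.75 -0.45] F [ 0.  -0.1  0.4] w 0.0558 g 0.0
turn [-0.05   0.231  0.199] rows>= 6.0 shift(new axes) [10.81 -1.53 -1.95] shift(now axes) [ 8.47  2.15 -6.83]
```

servo_tool --series '[[[0,0,0],[-0.0083,0.0385,0.0332]],[[0,0,0],[-0.0083,0.0385,0.0332]],[[0,0,0],[-0.0083,0.0385,0.0332]],[[0,0,0],[-0.0083,0.0385,0.0332]],[[0,0,0],[-0.0083,0.0385,0.0332]],[[0,0,0],[-0.0083,0.0385,0.0332]],[[0,0,0],[0,0,0]]]'

```text
t: 24.03
eef_pos: [0.7974, 0.0444, 0.4397]
tool_rot: [-2.928, 0.897, -2.868]
contact_force: [0.5, -0.2, 0.3]
grip_width: 0.0554
grasp_force: 0.0
```

```bash
python3 w.py; python3 -c "
from plan import *
go([.62,.01,.32],Rlean(45,np.radians(3.5)).as_euler('xyz'))"
```

```text
t 24.03 p [0.7974 0.0444 0.4397] rpy [-2.928  0.897 -2.868] q [ 0.22  0.33 -0.53  1.9   1.52  0.33  0.18] F [ 0.5 -0.2  0.3] w 0.0554 g 0.0
model err [ 0.013 -0.024  0.014] f tool [-0.088  0.307  0.948] W [0.531 0.034 0.668] W tool [ 0.003 -0.01  -0.352]
t 24.03 p [0.7974 0.0444 0.4397] rpy [-2.928  0.897 -2.868] q [ 0.22  0.33 -0.53  1.9   1.52  0.33  0.18] F [ 0.5 -0.2  0.3] w 0.0554 g 0.0
turn [-0.026  0.06   0.062] rows>= 2.0 shift(new axes) [10.57 -1.18 -2.1 ] shift(now axes) [10.3   0.02 -3.39]
```

servo_tool --series '[[[0.86,0,-0.28],[0,0,0]],[[0.86,0,-0.28],[0,0,0]],[[0.86,0,-0.28],[0,0,0]],[[0.86,0,-0.28],[0,0,0]],[[0.86,0,-0.28],[0,0,0]],[[0.86,0,-0.28],[0,0,0]],[[0.86,0,-0.28],[0,0,0]],[[0.86,0,-0.28],[0,0,0]],[[0.86,0,-0.28],[0,0,0]]]'

```text
t: 24.78
eef_pos: [0.6633, 0.018, 0.3479]
tool_rot: [-2.922, 0.899, -2.857]
contact_force: [-0.6, 0.3, -0.5]
grip_width: 0.0555
grasp_force: 0.0
```

```bash
python3 w.py; python3 -c "
from plan import *
go([.60,.01,.27],Rlean(45,np.radians(3.5)).as_euler('xyz'))"
```

```text
t 24.78 p [0.6633 0.018  0.3479] rpy [-2.922  0.899 -2.857] q [ 0.44  0.32 -0.77  2.27  2.24  0.48 -0.56] F [-0.6  0.3 -0.5] w 0.0555 g 0.0
model err [ 0.015 -0.017  0.011] f tool [0.208 0.411 0.887] W [0.404 0.016 0.578] W tool [-0.005 -0.009 -0.352]
t 24.78 p [0.6633 0.018  0.3479] rpy [-2.922  0.899 -2.857] q [ 0.44  0.32 -0.77  2.27  2.24  0.48 -0.56] F [-0.6  0.3 -0.5] w 0.0555 g 0.0
turn [-0.025  0.061  0.065] rows>= 2.0 shift(new axes) [ 5.01 -0.21  0.5 ] shift(now axes) [ 5.01  0.48 -0.15]
```

servo_tool --series '[[[0.83,0.08,0],[0,0,0]],[[0.83,0.08,0],[0,0,0]],[[0.83,0.08,0],[0,0,0]],[[0.83,0.08,0],[0,0,0]],[[0.83,0.08,0],[0,0,0]],[[0.83,0.08,0],[0,0,0]],[[0,0,0],[-0.006,0.015,0.016]],[[0,0,0],[-0.006,0.015,0.016]],[[0,0,0],[-0.006,0.015,0.016]],[[0,0,0],[-0.006,0.015,0.016]]]'

```text
t: 25.62
eef_pos: [0.6033, 0.0107, 0.2692]
tool_rot: [3.141, 0.787, -3.082]
contact_force: [0.2, 0.2, 0.5]
grip_width: 0.0557
grasp_force: 0.0
```

```bash
python3 w.py; python3 -c "
from plan import *
go([.585,.006,.155],Rlean(38,np.radians(3.5)).as_euler('xyz'))"
```

```text
t 25.62 p [0.6033 0.0107 0.2692] rpy [ 3.141  0.787 -3.082] q [ 0.51  0.39 -0.84  2.39  2.29  0.5  -0.74] F [0.2 0.2 0.5] w 0.0557 g 0.0
model err [ 0.015 -0.013  0.01 ] f tool [0.287 0.381 0.879] W [ 0.375 -0.003  0.533] W tool [-0.006 -0.008 -0.352]
t 25.62 p [0.6033 0.0107 0.2692] rpy [ 3.141  0.787 -3.082] q [ 0.51  0.39 -0.84  2.39  2.29  0.5  -0.74] F [0.2 0.2 0.5] w 0.0557 g 0.0
turn [-0.     0.059 -0.001] rows>= 1.0 shift(new axes) [ 4.25 -0.18  3.93] shift(now axes) [ 4.7  -0.18  3.37]
```

servo_tool --series '[[[0.67,-0.03,0.48],[0,0,0]],[[0.67,-0.03,0.48],[0,0,0]],[[0.67,-0.03,0.48],[0,0,0]],[[0.67,-0.03,0.48],[0,0,0]],[[0.67,-0.03,0.48],[0,0,0]],[[0.67,-0.03,0.48],[0,0,0]],[[0.67,-0.03,0.48],[0,0,0]],[[0,0,0],[0,0.03,0]],[[0,0,0],[0,0.029,0]],[[0,0,0],[0,0,0]]]'

```text
t: 26.45
eef_pos: [0.5869, 0.0056, 0.1562]
tool_rot: [3.14, 0.665, -3.083]
contact_force: [1.3, -0.1, 0.6]
grip_width: 0.0557
grasp_force: 0.0
```

```bash
python3 w.py; python3 - <<'E'
from plan import *
f=eyes.grab_frame("wrist"); save(f,"w5")
hsv=cv2.cvtColor(f["img"],cv2.COLOR_RGB2HSV); m=(hsv[...,0]>=9)&(hsv[...,0]<=17)&(hsv[...,1]>215)&(hsv[...,2]>120)
n,l,sv,c=cv2.connectedComponentsWithStats(m.astype(np.uint8))
for i in range(1,n):
    if sv[i,4]>150:
        print(sv[i],np.round(c[i]))
        for v in range(sv[i,1]+3,sv[i,1]+sv[i,3],max(8,sv[i,3]//6)):
            u=np.where(l[v]==i)[0]; 
            if len(u): w=onplane(f,(u[0]+u[-1])/2,v,.05); print(v,u[0],u[-1],np.round(w,4))
go([.676,.012,.041],Rlean(38,np.radians(3.5)).as_euler('xyz'))
E
```

```text
t 26.45 p [0.5869 0.0056 0.1562] rpy [ 3.14   0.665 -3.083] q [ 0.44  0.61 -0.82  2.44  2.33  0.66 -0.76] F [ 1.3 -0.1  0.6] w 0.0557 g 0.0
model err [ 0.014 -0.012  0.01 ] f tool [0.378 0.484 0.789] W [ 0.39  -0.008  0.448] W tool [-0.006 -0.008 -0.352]
[303 170  34  46 727] [319. 184.]
173 305 334 [0.6113 0.0069 0.05  ]
181 304 336 [0.6184 0.0076 0.05  ]
189 303 336 [0.626  0.0077 0.05  ]
197 303 335 [0.634  0.0078 0.05  ]
205 303 336 [0.6423 0.0086 0.05  ]
213 304 305 [ 0.6517 -0.0016  0.05  ]
[304 213  32  36 486] [320. 234.]
216 335 335 [0.6538 0.0205 0.05  ]
224 305 335 [0.6638 0.0102 0.05  ]
232 306 334 [0.6737 0.0108 0.05  ]
240 306 335 [0.6842 0.0117 0.05  ]
248 306 306 [0.696  0.0007 0.05  ]
[307 253  29  32 395] [323. 274.]
256 333 334 [0.7064 0.0238 0.05  ]
264 310 332 [0.7195 0.0142 0.05  ]
272 308 333 [0.7328 0.0145 0.05  ]
280 308 335 [0.7469 0.0163 0.05  ]
t 26.5 p [0.5866 0.0048 0.1566] rpy [-3.14   0.668 -3.083] q [ 0.44  0.61 -0.82  2.45  2.33  0.67 -0.76] F [0.5 0.2 0.3] w 0.0556 g 0.0
turn [-0.001  0.002 -0.001] rows>= 1.0 shift(new axes) [0.02 0.09 7.31] shift(now axes) [0.06 0.11 7.31]
```

View pics/w5.png

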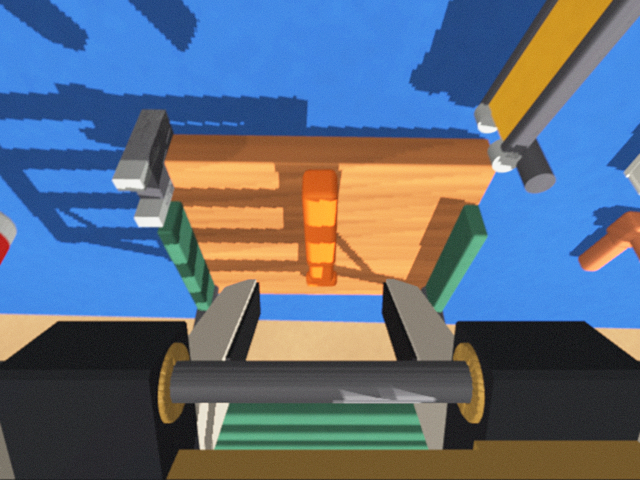

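The wrist view shows the lever centred between the fingers, at (303–336, 170–285), and parallel to the approach. I'll advance along the tool axis.

servo_tool --series '[[[-0.05,0.03,0.85],[0,0,0]],[[-0.05,0.03,0.85],[0,0,0]],[[-0.05,0.03,0.85],[0,0,0]],[[-0.05,0.03,0.85],[0,0,0]],[[0,0,0.85],[0,0,0]],[[0,0,0.85],[0,0,0]],[[0,0,0.7],[0,0,0]],[[0,0,0.5],[0,0,0]],[[0,0,0],[0,0,0]]]'

```text
t: 27.25
eef_pos: [0.6658, 0.0111, 0.0571]
tool_rot: [-3.14, 0.664, -3.084]
contact_force: [0.3, -0.0, 0.3]
grip_width: 0.0557
grasp_force: 0.0
```

```bash
python3 -c "
from plan import *
go([.676,.012,.049],Rlean(38,np.radians(3.5)).as_euler('xyz'))"
```

```text
t 27.25 p [0.6658 0.0111 0.0571] rpy [-3.14   0.664 -3.084] q [ 0.38  0.87 -0.75  2.31  2.42  0.79 -0.73] F [ 0.3 -0.   0.3] w 0.0557 g 0.0
turn [-0.002  0.001 -0.001] rows>= 1.0 shift(new axes) [-0.15  0.01  0.64] shift(now axes) [-0.15  0.02  0.64]
```

servo_tool --series '[[[-0.1,0,0.4],[0,0,0]],[[0,0,0.25],[0,0,0]],[[0,0,0],[0,0,0]]]'

```text
t: 27.5
eef_pos: [0.6755, 0.0114, 0.0494]
tool_rot: [-3.138, 0.664, -3.083]
contact_force: [-0.0, 0.1, -0.6]
grip_width: 0.056
grasp_force: 0.0
```

servo_tool --series '[[[0,0,0],[0,0,0]],[[0,0,0],[0,0,0]],[[0,0,0],[0,0,0]],[[0,0,0],[0,0,0]],[[0,0,0],[0,0,0]],[[0,0,0],[0,0,0]],[[0,0,0],[0,0,0]],[[0,0,0],[0,0,0]]]' --grip -1

```text
t: 28.17
eef_pos: [0.6749, 0.0115, 0.0496]
tool_rot: [-3.138, 0.663, -3.082]
contact_force: [-2.1, -0.1, 3.7]
grip_width: 0.0232
grasp_force: 30.0
```

```bash
python3 - <<'E'
from plan import *
s=st(); yb=np.radians(3.5); q=s["qpos"]
for p,l in (([.672,.011,.065],38),([.60,.01,.12],38),([.57,.01,.125],38),([.57,.15,.125],38),([.57,.25,.11],38),([.53,.32,.10],38),([.53,.32,.06],38)):
    q,e1,e2=ik(np.array(p),Rlean(l,yb),q); print(p,l,np.round(q,2),round(e1,1),round(e2,1))
E
```

```text
t 28.17 p [0.6749 0.0115 0.0496] rpy [-3.138  0.663 -3.082] q [ 0.38  0.88 -0.74  2.29  2.43  0.78 -0.72] F [-2.1 -0.1  3.7] w 0.0232 g 30.0
[0.672, 0.011, 0.065] 38 [-0.06  0.73 -0.08  2.33  3.11  0.58 -1.58] 0.0 0.0
[0.6, 0.01, 0.12] 38 [-0.11  0.59 -0.01  2.47  3.18  0.59 -1.66] 0.0 0.0
[0.57, 0.01, 0.125] 38 [-0.12  0.58 -0.    2.54  3.18  0.64 -1.67] 0.0 0.0
[0.57, 0.15, 0.125] 38 [-0.47  0.58  0.    2.47  2.79  0.58 -1.62] 0.0 0.0
[0.57, 0.25, 0.11] 38 [-0.67  0.63  0.    2.38  2.52  0.55 -1.54] 0.0 0.0
[0.53, 0.32, 0.1] 38 [-0.85  0.65  0.    2.36  2.32  0.57 -1.51] 0.0 0.0
[0.53, 0.32, 0.06] 38 [-0.85  0.74 -0.    2.37  2.41  0.64 -1.62] 0.0 0.0
```

servo_tool --series '[[[0,0,-0.4],[0,0,0]],[[0,0,-0.7],[0,0,0]],[[0,0,-0.8],[0,0,0]],[[0,0,-0.8],[0,0,0]],[[0,0,-0.8],[0,0,0]],[[0,0,-0.8],[0,0,0]],[[0.2,0,-0.6],[0,0,0]],[[0.3,0,-0.3],[0,0,0]],[[0,0,0],[0,0,0]]]'

```text
t: 28.92
eef_pos: [0.601, 0.0072, 0.1256]
tool_rot: [-3.137, 0.662, -3.081]
contact_force: [-0.5, 1.5, -1.2]
grip_width: 0.0239
grasp_force: 30.0
```

```bash
python3 -c "
from plan import *
go([.505,.325,.125],Rlean(38,np.radians(3.5)).as_euler('xyz'))
f=eyes.grab_frame('side'); cv2.imwrite('pics/d6.png',cv2.resize(f['img'][150:350,180:460,::-1],None,fx=2.5,fy=2.5))"
```

```text
t 28.92 p [0.601  0.0072 0.1256] rpy [-3.137  0.662 -3.081] q [ 0.42  0.7  -0.8   2.43  2.36  0.74 -0.76] F [-0.5  1.5 -1.2] w 0.0239 g 30.0
turn [-0.002 -0.    -0.   ] rows>= 1.0 shift(new axes) [ 3.03 16.15 -2.33] shift(now axes) [ 3.04 16.14 -2.41]
```

View pics/d6.png

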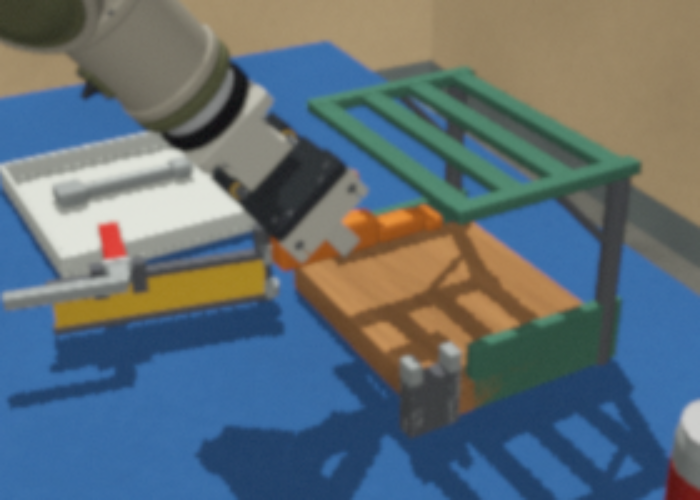

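The picture shows the lever held level at about (360, 235), the gate open, and the kickstand in the tray. I'll carry the lever across to the tray.

servo_tool --series '[[[0,0.5,-0.1],[0,0,0]],[[0.1,0.9,-0.15],[0,0,0]],[[0.17,0.9,-0.14],[0,0,0]],[[0.17,0.9,-0.14],[0,0,0]],[[0.17,0.9,-0.14],[0,0,0]],[[0.17,0.9,-0.14],[0,0,0]],[[0.17,0.9,-0.14],[0,0,0]],[[0.17,0.9,-0.14],[0,0,0]],[[0.17,0.9,-0.14],[0,0,0]],[[0.17,0.9,-0.14],[0,0,0]]]'

```text
t: 29.8
eef_pos: [0.553, 0.179, 0.1276]
tool_rot: [-3.139, 0.662, -3.083]
contact_force: [0.6, -0.8, -1.7]
grip_width: 0.0239
grasp_force: 30.0
```

servo_tool --series '[[[0.17,0.9,-0.14],[0,0,0]],[[0.17,0.9,-0.14],[0,0,0]],[[0.17,0.9,-0.14],[0,0,0]],[[0.17,0.9,-0.14],[0,0,0]],[[0.17,0.9,-0.14],[0,0,0]],[[0.17,0.9,-0.14],[0,0,0]],[[0.17,0.9,-0.14],[0,0,0]],[[0.17,0.9,-0.14],[0,0,0]],[[0,0,0],[0,0,0]]]'

```text
t: 30.55
eef_pos: [0.5085, 0.3243, 0.1285]
tool_rot: [3.14, 0.662, -3.081]
contact_force: [-0.0, 1.2, -0.4]
grip_width: 0.0234
grasp_force: 30.0
```

```bash
python3 -c "
from plan import *
go([.505,.325,.03],Rlean(38,np.radians(3.5)).as_euler('xyz'))
f=eyes.grab_frame('scene'); cv2.imwrite('pics/s7.png',cv2.resize(f['img'][220:480,250:520,::-1],None,fx=2,fy=2))"
```

```text
t 30.55 p [0.5085 0.3243 0.1285] rpy [ 3.14   0.662 -3.081] q [-0.31  0.75 -0.91  2.34  1.81  1.09 -0.96] F [-0.   1.2 -0.4] w 0.0234 g 30.0
turn [ 0.    -0.001 -0.   ] rows>= 1.0 shift(new axes) [3.17 0.04 3.78] shift(now axes) [3.16 0.04 3.78]
```

View pics/s7.png

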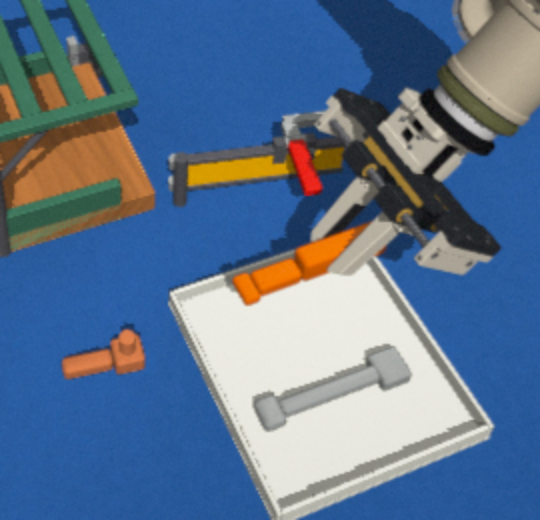

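The lever is above the tray's free strip, next to the kickstand. Lowering it now.

servo_tool --series '[[[0.5,0.1,0.63],[0,0,0]],[[0.5,0.1,0.63],[0,0,0]],[[0.5,0.1,0.63],[0,0,0]],[[0.5,0,0.63],[0,0,0]],[[0.5,0,0.63],[0,0,0]],[[0.3,0,0.38],[0,0,0]],[[0.15,0,0.2],[0,0,0]],[[0.1,0,0.12],[0,0,0]],[[0,0,0],[0,0,0]]]'

```text
t: 31.35
eef_pos: [0.509, 0.3243, 0.0302]
tool_rot: [-3.138, 0.662, -3.082]
contact_force: [0.7, 0.2, -0.7]
grip_width: 0.024
grasp_force: 30.0
```

```bash
python3 -c "
from plan import *
go([.505,.33,.0265],Rlean(38,np.radians(3.5)).as_euler('xyz'))"
```

```text
t 31.35 p [0.509  0.3243 0.0302] rpy [-3.138  0.662 -3.082] q [-0.37  0.96 -0.84  2.37  2.    1.23 -1.13] F [ 0.7  0.2 -0.7] w 0.024 g 30.0
turn [-0.002 -0.    -0.001] rows>= 1.0 shift(new axes) [0.26 0.3  0.03] shift(now axes) [0.26 0.3  0.03]
```

servo_tool --series '[[[0.11,0,0.14],[0,0,0]],[[0,0,0],[0,0,0]]]'

```text
t: 31.52
eef_pos: [0.5093, 0.3245, 0.0273]
tool_rot: [-3.138, 0.664, -3.083]
contact_force: [-0.2, -0.6, -0.7]
grip_width: 0.0243
grasp_force: 30.0
```

servo_tool --series '[[[0,0,0],[0,0,0]],[[0,0,0],[0,0,0]],[[0,0,0],[0,0,0]],[[0,0,0],[0,0,0]],[[0,0,0],[0,0,0]]]' --grip -0.1

```text
t: 31.93
eef_pos: [0.5092, 0.3245, 0.0273]
tool_rot: [-3.138, 0.663, -3.083]
contact_force: [-0.3, -0.1, -0.8]
grip_width: 0.0415
grasp_force: 0.0
```

servo_tool --series '[[[0,0,-0.3],[0,0,0]],[[-0.3,0,-0.5],[0,0,0]],[[-0.6,0,-0.8],[0,0,0]],[[-0.6,0,-0.8],[0,0,0]],[[-0.6,0,-0.8],[0,0,0]],[[-0.6,0,-0.8],[0,0,0]],[[-0.6,0,-0.8],[0,0,0]],[[-0.6,0,-0.8],[0,0,0]],[[0,0,0],[0,0,0]]]'

```text
t: 32.68
eef_pos: [0.5017, 0.3254, 0.1674]
tool_rot: [-3.141, 0.668, -3.084]
contact_force: [-0.5, 0.7, -0.2]
grip_width: 0.0416
grasp_force: 0.0
```

```bash
python3 -c "
from h import *
st()
f=eyes.grab_frame('scene'); cv2.imwrite('pics/s8.png',cv2.resize(f['img'][150:480,190:520,::-1],None,fx=1.7,fy=1.7))"
```

```text
t 32.68 p [0.5017 0.3254 0.1674] rpy [-3.141  0.668 -3.084] q [-0.3   0.66 -0.93  2.33  1.72  1.05 -0.89] F [-0.5  0.7 -0.2] w 0.0416 g 0.0
```

View pics/s8.png

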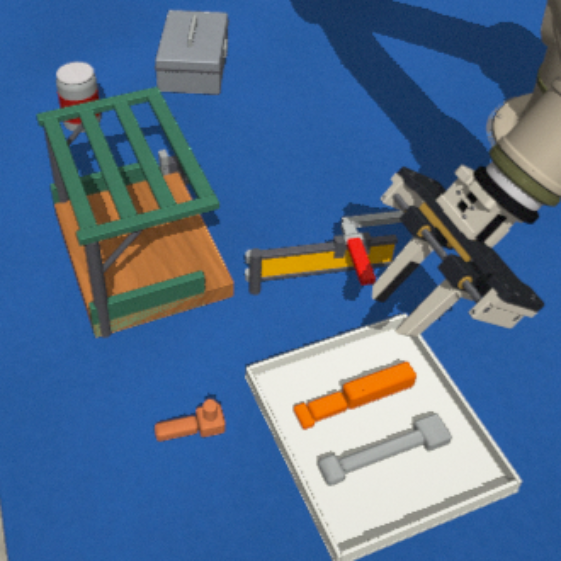

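Both things lie flat in the tray, at about (355, 395) and (385, 450). The gate is open, and the cashbox, tin and adaptor haven't been touched. I'll check the gate angle and hand in.

```bash
python3 -c "
from h import *
f=np.load('pics/scene0.npy',allow_pickle=True).item()
a=onplane(f,190+260/1.7,150+250/1.7,.058);b=onplane(f,190+395/1.7,150+240/1.7,.058);d=b-a
ang=np.degrees(np.arctan2(-d[0],-d[1]))+2;print(a,b,ang)
if ang>92: print(robot.close_job())"
```

```text
[0.57352548 0.11204764 0.058     ] [0.39750496 0.15234771 0.058     ] 104.895667065086
the job is handed in; nothing more can be done
None
```

The job is handed in at about 33 s on the robot's clock (limit 72 s): the kickstand and tyre lever lie flat in the white tray, the gate stands open past square (about 100°), and the cashbox, tin and adaptor look undisturbed in the last picture.

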